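# Clamp a plaster mould in the bench cradle

### The job

Set the small wood-framed plaster mould squarely into the pocket of the bench clamp's cradle and let go of it, then swing the clamp's lever over and press it down until the mould is driven fully home on the stops in the pocket and stays firmly held after you let go. Plaster chips: feel for the stop and do not force the clamp beyond a firm hold, and leave the big mould, the bottle and the trowel alone.

Things in the scene. Friction and masses are not known exactly. Their poses are not given: they have to be found in the camera images.
- mould: The small mould to be clamped: an upright block 72 (its x) x 56 (its y) x 50 mm (z), pale timber frame with a white plaster face on top, 0.2 to 0.35 kg; lies on the table. Origin: centre of its underside. Pinch it across the 56 mm sides (its y). It may go in either way round (yaw or yaw + pi).
- press: The fixed bench clamp. Grey base plate 12 mm thick, x -58 to 107, y +-55 mm; on it an aluminium cradle 96 (x) x 80 (y) mm, rim 52 mm above the table, with a rectangular pocket. Towards its +x two cheeks, 116 mm high, carry the lever's hinge; the closed lever lies along -x over the cradle's middle. Origin: on the table under the pocket's middle; z up.
- cradle_mouth (a point): Centre of the pocket's mouth, level with the rim, axes as the press. The pocket is 74 (x) x 58 (y) mm: 1 mm more than the mould on each side, with 3 mm bevels at the mouth. The mould's underside goes home on two steel stops inside, 16 to 26 mm below the rim: how deep they lie differs from start to start and is not measured, it must be felt.
- plunger: Steel spring plunger, 26 mm round, in the middle of the pocket; origin: centre of its top. Unloaded its top is 12 mm below the rim, and there it carries the loose mould, still short of home. Driving the mould down on it to the stops takes only a few newtons (the spring gives 4 to 9 N).
- clamp (a joint): Angle of the lever in rad: 0 level (end stop, lower than any start needs), growing as it opens; starts leaning back at 2.0 to 2.2. Stiff hinge: the lever stays where it is left, also against the foot's push, and takes 6 to 11 N at the handle, square to the lever, to move freely.
- clamp_hinge (a point): The lever's hinge axis, 100 mm above the table, 75 mm from the pocket's middle towards the press's +x. The axis runs along the press's y, and at angle a the lever points along (-cos a, 0, sin a) in the press's axes. Open, the lever's end stands some 250 mm above the table.
- clamp_handle (a point): Centre of the black handle, a cross barrel 44 mm long (along the press's y) and 22 mm thick, 170 mm from the hinge. Pinch it from above by its two ends (it turns between the fingers as the lever swings) or push it. Pressed down in small steps it resists with 6 to 10 N while free (a jerk reads more), then with about 9 N + 0.44 x the foot's force, some 2 N per mm: 19 N is right, over 24 too much.
- foot: The lever's black rubber foot, a 24 mm ball on a springy stem, 75 mm from the hinge axis; origin: its lowest point, 70 mm above the table with the lever level. It meets the top of the loose mould at angle 0.27; home is between 0.22 and 0.07. Then its force grows 8 to 12 N per mm. A firm hold is 14 N or more kept after release; plaster chips above 36 N.
- big_mould: Bystander: square framed plaster mould 150 x 150 x 44 mm, lying flat. Origin: centre of its underside. Leave alone.
- spray_bottle: Bystander: white bottle, 66 mm across, 170 mm high, standing. Origin: centre of its underside. Leave alone.
- trowel: Bystander: flat trowel, 270 mm long along its x, lying. Origin: under its middle. Leave alone.
There are look-alikes about, which are no part of the job. Of the things shaped like the mould, the wooden one is meant.

How it is judged:
On the way, in this order (a step that is already met when the one before it is completed fails the run):
1. the mould stands squarely in the cradle's pocket, let go of, the lever still open (horizontal distance between mould and cradle_mouth below 0.004 m and angle between mould's own z axis and vertical below 0.06 rad and angle between the x axis of mould and the x axis of press, either way round below 0.08 rad and z of mould in the frame of cradle_mouth below -0.009 m and contact force between the fingers and mould below 0.1 N and value of joint clamp above 0.8 rad), for 0.2 s.
2. the clamp's foot presses the mould home on its stops with 14 N or more (horizontal distance between mould and cradle_mouth below 0.004 m and angle between mould's own z axis and vertical below 0.06 rad and angle between the x axis of mould and the x axis of press, either way round below 0.08 rad and z of mould in the frame of cradle_mouth below -0.009 m and contact force between foot and mould above 14 N), for 0.2 s.
At the end, for the whole second after the job is handed in: The mould sits level (within 0.06 rad) and square (within 0.08 rad) in the pocket, within 4 mm of its middle, at rest, its underside at least 14.5 mm below the rim, and the released clamp's foot holds it on its stops with 14 N or more (all of step 2 and contact force between the fingers and mould below 0.1 N and z of mould in the frame of cradle_mouth below -0.0145 m and contact force between the fingers and press below 0.1 N and linear speed of mould below 0.01 m/s); the robot touches nothing.
It fails at once if the clamp's foot presses on the mould with more than 36 N (the plaster chips) (contact force between foot and mould above 36 N).
It fails at once if the mould is rammed against the cradle with more than 60 N (contact force between mould and press above 60 N).
It fails at once if the big mould is pushed more than 30 mm (distance of big_mould from where it was at the start of the episode above 0.03 m).
It fails at once if the spray bottle is pushed more than 30 mm (distance of spray_bottle from where it was at the start of the episode above 0.03 m).
It fails at once if the trowel is pushed more than 30 mm (distance of trowel from where it was at the start of the episode above 0.03 m).
It also fails if it takes over 72 s, if anything falls off the work surface, if the arm or the gripper's body presses on something with over 40 N, if the wrist force passes 120 N, or if a joint passes its speed limit or range.

### The arm

A 6-joint arm with a two-finger parallel gripper is mounted at the origin on the work surface. World frame = base frame: x ahead of the robot, y to its left, z up, the work surface at z = 0. Lengths are in m, angles in rad, forces in N, time in s.
With the tool pointing down it reaches from about 0.375 to 0.975 m from the base axis. Payload 3.8 kg.
Tool frame: the origin (TCP) lies on the centre line of the jaws, within the pads' length; the fingertips stand 14 mm ahead of it and the grasp point (between the pads) lies 5 mm behind it (bot.finger_overhang is the distance from the TCP to the fingertips, in m); y points along the fingers, x is the direction in which the jaws open and shut, and the axes are right-handed (so a half turn about y gives the same grasp; the last joint's range is limited). The gripper opens to 85 mm and grips with 20 to 120 N. Pads are 22 mm wide; open, the fingers measure 114 mm over their backs; the gripper's body (76 mm by 85 mm) begins 54 mm behind the grasp point. The pads swing forward as they close: fully open they stand 13 mm farther back than shut.
Start: joints at [-1.293, 0.264, 1.604, -0, 1.274, -0.037], TCP at [0.209, -0.642, 0.222] pointing down, gripper open.
Joint ranges: [-2.63, 2.63], [-0.94, 2.18], [0.31, 2.57], [-1.31, 4.45], [0, 2.66], [-2.55, 2.55]. Speed limits (rad/s): [2.57, 2.57, 3.14, 3.14, 3.14, 3.14].

### API

Orientations are given as a rotation vector (axis times angle).
In Python, from workcell import readout, read_camera, bot, spotter gives the robot as it stands.
- The arm moves only by the tool jog_arm, never from a script. Its argument "increments" is a list of rows, each a list of 7 numbers: the shift along the tool's x, y, z in m, then the turn, a rotation vector about the tool's x, y, z in rad, then the opening, from 0 (shut) to 1 (fully open). A call has 1 to 10 rows; each row shifts and turns the pose as measured when the row begins, along the tool's axes as they then stand; what a row does not reach is not made up. A row lasts 1/8 s, in which the tool goes at most 62.5 mm and 10.7 degrees, less where a joint would pass 70% of its speed; a pose out of reach is approached as far as the arm can. A call with a gripper value outside its range is refused whole. The fingers move at their own pace and stop on an object; "force" is the grip in N (left out, the last holds). Time passes only in rows, so rows that do not move let the fingers close. It gives the time, the measured TCP pose, the force and the opening at its end, in the units of the state.
- readout.read_state(): the state, without advancing time (a new reading comes with each control period).
- read_camera(name): name is "side" or "top"; returns a dict with "img" (400x640x3 uint8, blue, green, red), "range_z" (400x640 float32, m along the optical axis (not along the pixel's ray), 0 where there is no reading), "fx", "fy", "cx", "cy" (pixels), "distortion" ([k1, k2, p1, p2, k3] as OpenCV has them; the pictures are not rectified), "world_from_camera" (4x4, takes a point from camera to world coordinates). Camera axes: x right, y down, z forward; pixel columns grow to the right and rows downward; lengths in m; the calibration is good to about 2 mm. A picture is of the moment at which its call begins.
- bot.finish_job(): hands the job in, once; it reports no verdict.
Trained networks look in a picture, given as the dict that the camera call returned (one of the last four; its "shot" number tells which), for a name from the list of things; names that differ only in an ending like _2 or _b are one class to them, and where a whole thing is asked for, a point or a joint stands for the part that bears it (a point fixed in the world has none). Each returns a list of dicts, best first, with "p" (0 to 1); they miss things now and then, are a little off and sometimes report something else, mostly with a low value. They report only what shows in the picture. A call takes as long as a camera call. They do not tell look-alikes from the thing itself.
- spotter.masks_of(picture, thing): "mask" (400x640 bool, what is visible of it) and "location" ([column, row] in pixels, amid what is visible of it).
- spotter.spot_point(picture, thing): "location" ([column, row] in pixels: a listed point, or the origin of a listed thing).
The state is a dict: "time": time; "q": joint angles; "joint_vel": joint speeds; "joint_torque": joint torques, N m; "tool_pos": TCP position; "tcp_rot": TCP orientation; "wrist_force": force on the tool from outside, world axes, zero at the start; "torque": the same for the moment, N m; "width": opening from 0.0 (shut) to 1.0 (fully open).
Only numpy, scipy, OpenCV 4.12 (cv2) and the standard library are available. Lean on these libraries where they do the work, as an engineer would, in place of code of your own. Each camera call takes 0.05 s, during which the arm holds its last target. There are 200 camera calls.

## Working session

There is one attempt and no reset: what is moved stays moved. The work goes in short steps, Python scripts to look and compute and a tool call to move; the robot and the scene stay as the last step left them, time stands still between calls to the robot, and variables do not carry over. Pictures are saved under pics/ and viewed, about 8 in all and at most 12, crops included, and the job is handed in when it is done.

Besides the shell and the picture viewer there is one more tool, called after ">>>" by a JSON object that holds its "api" and its "payload". jog_arm: Moves the arm, as the interface text tells. Its arguments: {"type":"object","properties":{"increments":{"type":"array"},"force":{"type":"number"}},"required":["increments"]}

```bash
mkdir -p pics; cat > h.py <<'E'
import numpy as np, cv2
from scipy.spatial.transform import Rotation as R
from workcell import readout, read_camera, bot, spotter
def world(p,uv,z=None,rng=None):
    K=np.array([[p['fx'],0,p['cx']],[0,p['fy'],p['cy']],[0,0,1]])
    n=cv2.undistortPoints(np.array(uv,float).reshape(-1,1,2),K,np.array(p['distortion'],float)).reshape(-1,2)
    T=np.array(p['world_from_camera']); d=np.c_[n,np.ones(len(n))]
    if rng is not None: return (d*np.asarray(rng).reshape(-1,1))@T[:3,:3].T+T[:3,3]
    D=d@T[:3,:3].T; s=(z-T[2,3])/D[:,2]
    return D*s[:,None]+T[:3,3]
def cloud(p,mask):
    v,u=np.nonzero(mask&(p['range_z']>0)); return world(p,np.c_[u,v],rng=p['range_z'][v,u])
E
python3 - <<'E'
from h import *
for c in('top','side'):
    p=read_camera(c); cv2.imwrite(f'pics/{c}0.png',p['img']); print(c,np.round(p['world_from_camera'],3).tolist(),p['fx'])
    for t in ('mould','press','clamp_handle','big_mould','spray_bottle','trowel'):
        for m in spotter.masks_of(p,t)[:4]:
            P=cloud(p,m['mask']); print(t,round(m['p'],2),np.round(m['location']),m['mask'].sum(),np.round(np.median(P,0),3) if len(P) else '')
    for t in('mould','cradle_mouth','plunger','clamp_hinge','clamp_handle','foot'):
        print(t,[(round(m['p'],2),np.round(m['location'],1).tolist()) for m in spotter.spot_point(p,t)[:4]])
print(readout.read_state())
E
```

```text
top [[-0.013, -0.98, 0.2, 0.275], [-1.0, 0.013, -0.004, -0.1], [0.001, -0.2, -0.98, 1.435], [0.0, 0.0, 0.0, 1.0]] 519.9208059944972
mould 0.78 [403. 248.] 630 [ 0.418 -0.333  0.049]
mould 0.71 [373. 209.] 600 [ 0.519 -0.255  0.049]
mould 0.71 [242. 188.] 2721 [0.575 0.098 0.037]
press 0.8 [241. 187.] 2689 [0.575 0.098 0.038]
press 0.36 [374. 209.] 699 [ 0.523 -0.256  0.049]
clamp_handle 0.81 [198. 182.] 548 [0.576 0.184 0.205]
big_mould 0.92 [360. 132.] 2948 [ 0.747 -0.219  0.043]
big_mould 0.59 [246. 192.] 2571 [0.574 0.097 0.04 ]
spray_bottle 0.57 [281. 110.] 762 [ 0.79 -0.01  0.11]
trowel 0.84 [447. 264.] 1218 [ 0.378 -0.45   0.005]
mould [(0.79, [373.9, 211.3]), (0.69, [403.8, 248.9]), (0.65, [358.4, 134.6]), (0.41, [284.4, 119.1])]
cradle_mouth [(0.77, [256.9, 191.2])]
plunger [(0.59, [257.3, 193.4])]
clamp_hinge [(0.6, [229.3, 186.6])]
clamp_handle [(0.95, [183.6, 174.6])]
foot [(0.45, [215.5, 181.1])]
side [[-0.828, -0.381, 0.411, 0.049], [-0.56, 0.589, -0.583, 0.566], [-0.02, -0.713, -0.701, 0.914], [0.0, 0.0, 0.0, 1.0]] 490.7134021291444
mould 0.96 [356. 190.] 770 [ 0.515 -0
[... 571 characters left out ...]
foot [(0.39, [232.8, 242.2])]
{'time': 1.3, 'q': array([-1.29294205e+00,  2.63909632e-01,  1.60402292e+00,  9.64484114e-06,
        1.27371669e+00, -3.68840850e-02]), 'joint_vel': array([-5.10038905e-06,  1.87276637e-03,  1.52866984e-04,  1.60505885e-05,
       -4.15540850e-05,  3.62717883e-04]), 'joint_torque': array([-1.24047114e-03, -5.15063882e+01, -3.67715156e+01, -3.63940271e-04,
        1.08913620e-03,  3.26349993e-05]), 'tool_pos': array([ 0.20896337, -0.64181599,  0.22216082]), 'tcp_rot': array([-1.34176916,  0.97431939, -0.97425497]), 'wrist_force': array([-0.26040541, -0.17157591,  0.77499605]), 'torque': array([ 0.0550716 ,  0.02420569, -0.00157851]), 'width': 0.9979565459376003}
```

```bash
python3 - <<'E'
import cv2,numpy as np
a=cv2.imread('pics/top0.png');b=cv2.imread('pics/side0.png')
cv2.imwrite('pics/a1.png',cv2.resize(a,None,fx=1.25,fy=1.25))
c=np.vstack([cv2.resize(a[170:290,340:500],(800,600))[:300*2:1]])
x=np.hstack([cv2.resize(a[180:270,340:430],(400,400)),cv2.resize(b[140:230,330:430],(400,360+40))])
y=np.hstack([cv2.resize(a[130:240,160:310],(400,200*1+90)),cv2.resize(b[200:310,170:320],(400,290))])[:200+90]
cv2.imwrite('pics/a2.png',np.vstack([x[:310],y]))
E
```

```text
(no output)
```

View pics/a1.png

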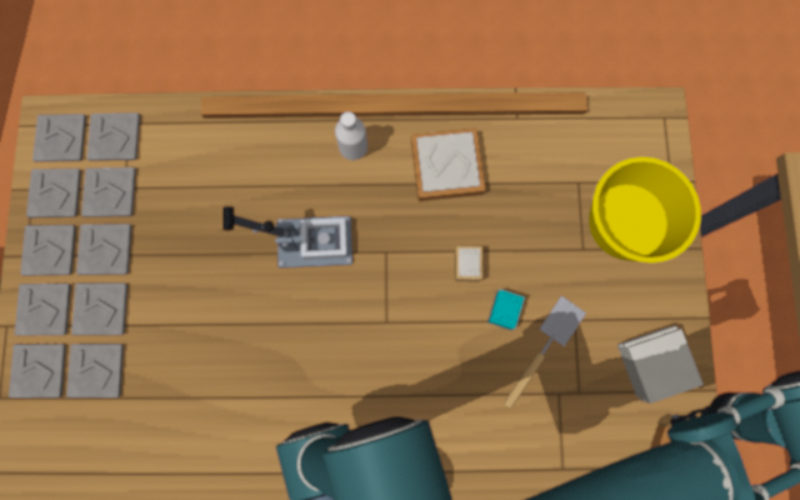

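View pics/a2.png

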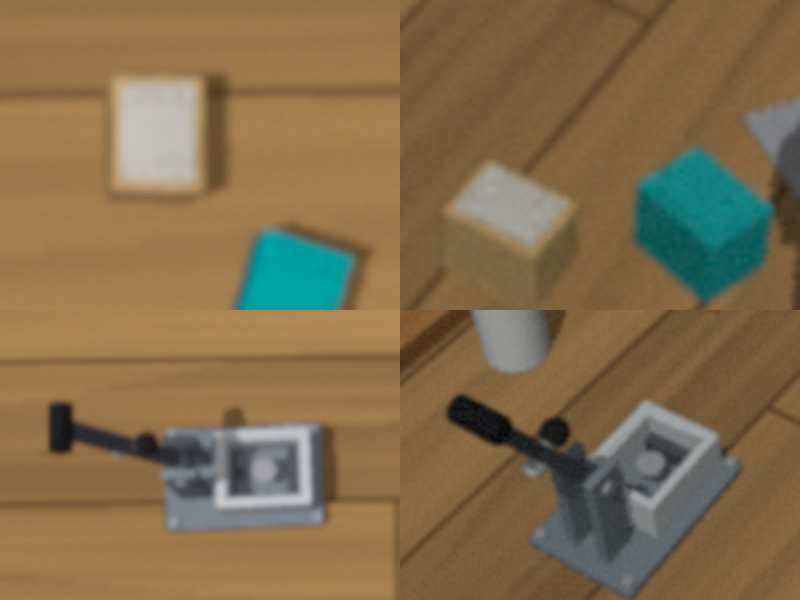

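Candidates: white/wood block at top (374,209) / side (356,190); teal block at top (403,248); large framed mould (360,132). I choose the wood-framed one, which the close crop confirms. The press has its lever leaning towards +y. Next I'll measure poses.

```bash
cat >> h.py <<'E'
def hullrect(xy):
    h=cv2.convexHull((xy*1e4).astype(np.int32)); m=cv2.moments(h)
    c=np.array([m['m10'],m['m01']])/m['m00']/1e4; (rc,rs,ra)=cv2.minAreaRect(h)
    a=.5*np.degrees(np.arctan2(2*m['mu11'],m['mu20']-m['mu02']))
    return 'hull c',np.round(c,4),'axis deg',round(a,1),'rect c',np.round(np.array(rc)/1e4,4),np.round(np.array(rs)/10,1),round(ra,1)
def region(p,c,r,z0,z1):
    P=cloud(p,np.ones((400,640),bool)); return P[(np.hypot(*(P[:,:2]-c).T)<r)&(P[:,2]>z0)&(P[:,2]<z1)]
E
python3 - <<'E'
from h import *
print(R.from_rotvec(readout.read_state()['tcp_rot']).as_matrix().round(3))
for c in('top','side'):
    p=read_camera(c)
    P=region(p,(.517,-.25),.06,.042,.058); print(c,'mould',len(P),P.mean(0).round(4),*hullrect(P[:,:2]))
    P=region(p,(.575,.06),.075,.045,.060); print(c,'rim',len(P),P.mean(0).round(4),*hullrect(P[:,:2]))
    P=region(p,(.575,.09),.13,.006,.018); print(c,'base',len(P),*hullrect(P[:,:2]))
    P=region(p,(.575,.2),.1,.15,.3); print(c,'lever',len(P),P.mean(0).round(4),P.min(0),P.max(0))
    for t,z in(('cradle_mouth',.052),('plunger',.04),('clamp_hinge',.1),('mould',0)):
        print(t,[world(p,m['location'],z=z)[0].round(4) for m in spotter.spot_point(p,t)[:2]])
    h=spotter.spot_point(p,'clamp_handle')[:1]; print([ (world(p,m['location'],z=.23)[0].round(3),world(p,m['location'],z=.26)[0].round(3)) for m in h])
E
```

```text
[[ 0.31  -0.     0.951]
 [-0.951  0.     0.31 ]
 [-0.    -1.     0.   ]]
top mould 531 [ 0.5232 -0.2584  0.0496] hull c [ 0.524  -0.2585] axis deg 3.4 rect c [ 0.5248 -0.2586] [56.8 73.7] 89.7
top rim 501 [0.5834 0.0583 0.0515] hull c [0.5829 0.0654] axis deg -84.4 rect c [0.5834 0.0706] [ 81.7 125.8] 1.7
top base 1089 hull c [0.5745 0.0874] axis deg 48.4 rect c [0.5764 0.0863] [240.4 242.3] 66.0
top lever 428 [0.5754 0.191  0.2232] [0.5536787  0.14022073 0.15145768] [0.59886889 0.22470624 0.26548164]
cradle_mouth []
plunger [array([0.5768, 0.0517, 0.04  ])]
clamp_hinge [array([0.574, 0.127, 0.1  ])]
mould [array([ 0.4261, -0.3412,  0.    ]), array([ 0.5234, -0.2599,  0.    ])]
[(array([0.581, 0.22 , 0.23 ]), array([0.573, 0.212, 0.26 ]))]
side mould 449 [ 0.5207 -0.2558  0.0493] hull c [ 0.522  -0.2593] axis deg -0.6 rect c [ 0.5223 -0.2592] [59.7 75.6] 88.6
side rim 572 [0.5774 0.0549 0.0512] hull c [0.5803 0.0658] axis deg -82.7 rect c [0.5814 0.0708] [ 82.7 125.1] 3.0
side base 1193 hull c [0.5728 0.0879] axis deg 76.9 rect c [0.5798 0.0698] [111.9 194. ] 0.6
side lever 608 [0.5724 0.1954 0.2177] [0.55300077 0.14547489 0.15054143] [0.59967388 0.22763236 0.26125296]
cradle_mouth [array([0.579 , 0.0624, 0.052 ])]
plunger [array([0.5881, 0.0558, 0.04  ])]
clamp_hinge [array([0.5773, 0.1345, 0.1   ])]
mould [array([ 0.5236, -0.2655,  0.    ]), array([ 0.4183, -0.3271,  0.    ])]
[(array([0.542, 0.166, 0.23 ]), array([0.52 , 0.184, 0.26 ]))]
```

```bash
python3 - <<'E'
from h import *
for c in('top','side','top','side'):
    p=read_camera(c)
    P=region(p,(.577,.055),.075,.047,.057); P=P[P[:,1]<.104]
    print(c,'rim',*hullrect(P[:,:2]), np.percentile(P,[1,99],axis=0).round(4).tolist())
    P=region(p,(.577,.055),.12,.008,.016);print('base',np.percentile(P,[1,99],axis=0).round(4).tolist())
    if c=='top': print(np.percentile(region(p,(.517,-.25),.06,.042,.058),[1,99],axis=0).round(4).tolist())
    P=region(p,(.577,.055),.12,.105,.125);print('cheektop',len(P),P.mean(0).round(4),P.min(0).round(3),P.max(0).round(3))
E
```

```text
top rim hull c [0.5837 0.0557] axis deg -85.5 rect c [0.5839 0.056 ] [81.6 97.1] 2.0 [[0.543, 0.008, 0.0472], [0.6245, 0.1034, 0.0567]]
base [[0.5255, -0.0028, 0.0082], [0.6387, 0.1597, 0.0159]]
[[0.4886, -0.2859, 0.0428], [0.5599, -0.2318, 0.0561]]
cheektop 178 [0.5787 0.13   0.1139] [0.556 0.113 0.105] [0.604 0.147 0.124]
side rim hull c [0.5809 0.0543] axis deg -69.1 rect c [0.5822 0.0559] [84.7 95.3] 0.3 [[0.5406, 0.009, 0.0473], [0.6234, 0.1027, 0.0559]]
base [[0.5247, 0.0051, 0.0083], [0.6301, 0.165, 0.0158]]
cheektop 202 [0.5733 0.1343 0.1133] [0.555 0.117 0.105] [0.601 0.152 0.125]
top rim hull c [0.5835 0.0555] axis deg -85.2 rect c [0.5837 0.056 ] [81.2 96.8] 1.4 [[0.543, 0.008, 0.0472], [0.6244, 0.1036, 0.0564]]
base [[0.505, -0.0027, 0.0081], [0.6386, 0.1594, 0.0158]]
[[0.4887, -0.286, 0.043], [0.5597, -0.2321, 0.0566]]
cheektop 182 [0.5793 0.1302 0.114 ] [0.556 0.113 0.105] [0.605 0.15  0.125]
side rim hull c [0.5804 0.0545] axis deg -69.6 rect c [0.5814 0.0563] [83.3 97.1] 1.6 [[0.5401, 0.0095, 0.0471], [0.623, 0.1033, 0.0557]]
base [[0.5247, 0.0032, 0.0082], [0.6309, 0.1652, 0.0159]]
cheektop 211 [0.5725 0.1347 0.1132] [0.553 0.117 0.105] [0.602 0.153 0.124]
```

>>> {"api": "jog_arm", "payload": {"increments": [[0,0,0.06,0,0.18,0,1],[0,0,0.06,0,0.14,0,1],[-0.04,0,0.05,0,0,0,1]]}}

```text
time: 2.48
tool_pos: [0.3742, -0.5801, 0.2222]
tcp_rot: [-1.199, 1.227, -1.229]
wrist_force: [0.6, 0.5, -0.1]
width: 0.998
```

>>> {"api": "jog_arm", "payload": {"increments": [[-0.054,0,0.025,0,0.0,0,1],[-0.054,0,0.025,0,0,0,1],[-0.054,0,0.025,0,0,0,1],[-0.054,0,0.025,0,0,0,1],[-0.054,0,0.025,0,0,0,1],[-0.05,0.03,0.022,0,0,0,1],[0,0.05,0,0,0,0,1]]}}

```text
time: 3.35
tool_pos: [0.5417, -0.2544, 0.1473]
tcp_rot: [-1.195, 1.208, -1.237]
wrist_force: [-1.5, 0.1, 0.1]
width: 1.005
```

```bash
python3 - <<'E'
from h import *
s=readout.read_state(); M=R.from_rotvec(s['tcp_rot']).as_matrix(); print(M.round(3),s['tool_pos'].round(4))
p=read_camera('side'); q=read_camera('top')
P=region(p,(.5235,-.259),.06,.042,.058); print('mould',len(P),*hullrect(P[:,:2]))
# edge fits of mould/press in top image: large crops
G=lambda im,r,c,f:cv2.resize(im[r[0]:r[1],c[0]:c[1]],None,fx=f,fy=f,interpolation=cv2.INTER_CUBIC)
a=G(q['img'],(150,225),(210,310),8); cv2.imwrite('pics/press8.png',a)
E
```

```text
[[-0.02   0.015  1.   ]
 [-1.    -0.009 -0.02 ]
 [ 0.009 -1.     0.015]] [ 0.5417 -0.2544  0.1473]
mould 450 hull c [ 0.5222 -0.2591] axis deg -2.0 rect c [ 0.5223 -0.2599] [61.8 75.8] 87.6
```

View pics/press8.png

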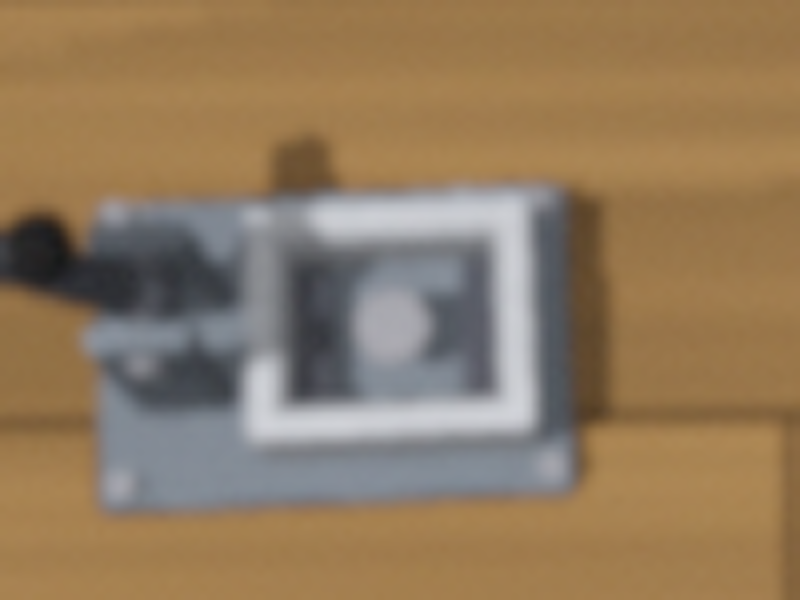

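>>> {"api": "jog_arm", "payload": {"increments": [[0.004,0.0,-0.018,-0.015,-0.01,0.009,1],[0,0,0,0,0,0,1]]}}

```text
time: 3.7
tool_pos: [0.5158, -0.2591, 0.142]
tcp_rot: [-1.209, 1.233, -1.206]
wrist_force: [0.8, -0.8, 1.2]
width: 1.001
```

```bash
python3 - <<'E'
from h import *
s=readout.read_state(); M=R.from_rotvec(s['tcp_rot']).as_matrix(); print(M.round(3),s['tool_pos'].round(4))
q=read_camera('top')
W=lambda x,y,z: world(q,[210+(x+.5)/8-.5,150+(y+.5)/8-.5],z=z)[0].round(4)
for n,a,b,z in(('plate bottom',(100,510),(575,492),.012),('plate right',(567,190),(577,492),.012),('rim bottom',(248,442),(538,436),.052),('rim right',(534,198),(538,436),.052)):
    A,B=W(*a,z),W(*b,z); d=A-B; print(n,A,B,np.degrees(np.arctan2(d[1],d[0])).round(2),np.linalg.norm(d).round(4))
print('inner',W(290,402,.052),W(495,398,.052),W(488,240,.052), 'plunger',W(394,326,.04))
E
```

```text
[[-0.012 -0.015  1.   ]
 [-1.     0.007 -0.012]
 [-0.006 -1.    -0.015]] [ 0.5158 -0.2591  0.142 ]
plate bottom [0.5245 0.1613 0.012 ] [ 0.5287 -0.0039  0.012 ] 91.46 0.1653
plate right [ 0.6369 -0.001   0.012 ] [ 0.5287 -0.0046  0.012 ] 1.91 0.1083
rim bottom [0.5402 0.1042 0.052 ] [0.541  0.0059 0.052 ] 90.47 0.0983
rim right [0.624  0.0075 0.052 ] [0.541  0.0059 0.052 ] 1.1 0.083
inner [0.5538 0.0902 0.052 ] [0.5543 0.0206 0.052 ] [0.6095 0.0232 0.052 ] plunger [0.5824 0.0564 0.04  ]
```

>>> {"api": "jog_arm", "payload": {"increments": [[0,0.03,0.007,0.007,0,-0.003,1],[0,0.03,0,0,0,0,1],[0,0.012,0,0,0,0,1],[0,0,0,0,0,0,1]]}}

```text
time: 4.25
tool_pos: [0.5284, -0.2657, 0.0777]
tcp_rot: [-1.198, 1.215, -1.23]
wrist_force: [0.8, 0.4, 0.9]
width: 0.997
```

```bash
cat >> h.py <<'E'
def st():
    s=readout.read_state(); M=R.from_rotvec(s['tcp_rot']).as_matrix(); print(s['time'],M.round(3).tolist(),s['tool_pos'].round(4),'F',s['wrist_force'].round(1),s['width'])
E
python3 -c "
from h import *
st()"
```

```text
4.25 [[-0.019, 0.008, 1.0], [-1.0, -0.005, -0.019], [0.004, -1.0, 0.008]] [ 0.5284 -0.2657  0.0777] F [0.8 0.4 0.9] 0.997489486782881
```

>>> {"api": "jog_arm", "payload": {"increments": [[-0.006,0.012,-0.005,-0.006,-0.01,0.004,1],[0,0.012,0,0,0,0,1],[0,0.01,0,0,0,0,1],[0,0.006,0,0,0,0,1],[0,0,0,0,0,0,1]]}}

```text
time: 4.88
tool_pos: [0.5252, -0.2604, 0.0378]
tcp_rot: [-1.203, 1.21, -1.22]
wrist_force: [-0.2, -0.4, -0.7]
width: 0.998
```

```bash
python3 -c "
from h import *
st()"
```

```text
4.875 [[-0.008, 0.006, 1.0], [-1.0, -0.002, -0.008], [0.002, -1.0, 0.006]] [ 0.5252 -0.2604  0.0378] F [-0.2 -0.4 -0.7] 0.9978132465353515
```

Good; level and centred. Close the gripper and lift.

>>> {"api": "jog_arm", "payload": {"increments": [[0,0,0,-0.005,0,0,0.5],[0,0,0,0,0,0,0.4],[0,0,0,0,0,0,0.4],[0,0,0,0,0,0,0.4],[0,0,0,0,0,0,0.4],[0,0,0,0,0,0,0.4]], "force": 40}}

```text
time: 5.62
tool_pos: [0.5269, -0.2594, 0.0412]
tcp_rot: [-1.203, 1.213, -1.218]
wrist_force: [0.7, 1.4, 0.3]
width: 0.4
```

```bash
python3 -c "
from h import *
st()"
```

```text
5.625 [[-0.009, 0.003, 1.0], [-1.0, -0.001, -0.009], [0.001, -1.0, 0.003]] [ 0.5269 -0.2594  0.0412] F [0.7 1.4 0.3] 0.3998250342584589
```

```bash
python3 - <<'E'
from h import *
p=read_camera('side');q=read_camera('top')
a=cv2.resize(p['img'][110:250,290:450],(640,560)); cv2.imwrite('pics/g1.png',a)
E
```

```text
(no output)
```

View pics/g1.png

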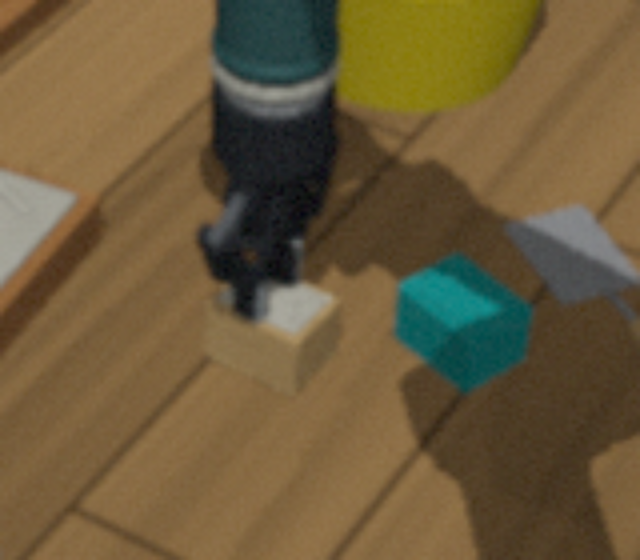

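```bash
python3 - <<'E'
from h import *
st()
for c in('side','top'):
    p=read_camera(c); 
    P=region(p,(.5235,-.259),.1,.03,.5)
    dark=cloud(p,(p['img'].max(2)<70)); dark=dark[(np.hypot(*(dark[:,:2]-(.5235,-.259)).T)<.08)&(dark[:,2]<.15)]
    print(c,len(dark),dark[np.argsort(dark[:,2])][:12].round(3).tolist())
    M=region(p,(.5235,-.259),.06,.044,.056); print(*hullrect(M[:,:2]),np.percentile(M,[1,99],axis=0).round(4).tolist())
    if c=='side':
        for (x,y) in((250,310),(250,295),(225,270),(290,260),(240,210)):
            u,v=int(290+x/4),int(110+y/4); print((x,y),p['img'][v,u],world(p,[u,v],rng=p['range_z'][v,u])[0].round(3))
E
```

```text
5.725 [[-0.009, 0.003, 1.0], [-1.0, -0.001, -0.009], [0.0, -1.0, 0.003]] [ 0.5269 -0.2594  0.0411] F [ 0.6  0.6 -0.2] 0.3989438858706846
side 514 [[0.54, -0.241, 0.05], [0.545, -0.247, 0.05], [0.534, -0.276, 0.051], [0.532, -0.277, 0.051], [0.536, -0.279, 0.051], [0.548, -0.252, 0.052], [0.55, -0.256, 0.052], [0.527, -0.279, 0.052], [0.525, -0.281, 0.052], [0.529, -0.236, 0.052], [0.529, -0.277, 0.053], [0.534, -0.236, 0.053]]
hull c [ 0.5179 -0.2603] axis deg 24.6 rect c [ 0.5235 -0.2643] [61.1 74.8] 89.0 [[0.4864, -0.2904, 0.0445], [0.5585, -0.234, 0.0556]]
(250, 310) [34 32 26] [ 0.521 -0.229  0.068]
(250, 295) [21 17 21] [ 0.523 -0.232  0.079]
(225, 270) [22  8 19] [ 0.525 -0.205  0.119]
(290, 260) [28 29 22] [ 0.521 -0.278  0.073]
(240, 210) [55 52 51] [ 0.522 -0.218  0.158]
top 43 [[0.527, -0.305, -0.002], [0.526, -0.225, 0.102], [0.523, -0.228, 0.105], [0.525, -0.23, 0.105], [0.525, -0.223, 0.105], [0.522, -0.23, 0.106], [0.516, -0.306, 0.106], [0.528, -0.222, 0.108], [0.527, -0.22, 0.108], [0.516, -0.3, 0.109], [0.524, -0.227, 0.11], [0.514, -0.301, 0.116]]
hull c [ 0.5099 -0.2822] axis deg 77.8 rect c [ 0.5098 -0.2796] [19.5  8.5] 85.9 [[0.5049, -0.2894, 0.0463], [0.5134, -0.2705, 0.054]]
```

```bash
python3 - <<'E'
from h import *
print([a for a in dir(bot) if a[0]!='_'],bot.finger_overhang)
s=readout.read_state(); print(s['q'],s['joint_torque'].round(2))
p=read_camera('side'); cv2.imwrite('pics/g2.png',cv2.resize(p['img'][150:215,325:385],(720,780))[:600])
E
```

```text
['MotionError', 'finger_overhang', 'finish_job'] 0.014
[-5.00449413e-01  2.73356671e-01  1.95429824e+00  1.14786406e-03
  9.11041356e-01  1.07874107e+00] [-7.600e-01 -4.566e+01 -3.060e+01 -3.600e-01 -1.500e-01 -1.000e-02]
```

View pics/g2.png

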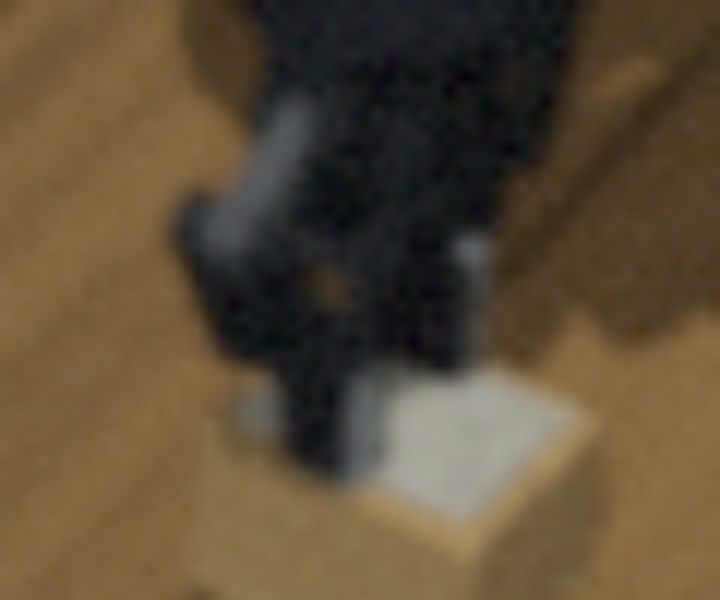

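The fingers closed just above the top of the block, so the tips sit higher than the reported TCP implies. I'll reopen, go lower and check.

>>> {"api": "jog_arm", "payload": {"increments": [[0,-0.02,0,0,0,0,0.4],[0,0,-0.002,0,0,0,1],[0,0,0,0,0,0,1],[0,0,0,0,0,0,1],[0,0,0,0,0,0,1],[0,0.015,0,0,0,0,1],[0,0.015,0,0,0,0,1],[0,0,0,0,0,0,1]]}}

```text
time: 6.88
tool_pos: [0.524, -0.26, 0.0298]
tcp_rot: [-1.205, 1.214, -1.218]
wrist_force: [0.2, -0.3, 0.4]
width: 1.002
```

```bash
python3 - <<'E'
from h import *
st()
p=read_camera('side');T=np.linalg.inv(p['world_from_camera'])
# silhouette points of dark gripper near mould
d=cloud(p,p['img'].max(2)<60); d=d[(abs(d[:,0]-.5235)<.04)&(abs(d[:,1]+.259)<.09)&(d[:,2]<.25)]
for s in(1,-1):
    e=d[(d[:,1]+.259)*s>0]; e=e[np.argsort(e[:,2])][:8]; print(e.round(3).tolist())
M=region(p,(.5235,-.259),.06,.044,.056); print(*hullrect(M[:,:2]))
cv2.imwrite('pics/g3.png',cv2.resize(p['img'][140:215,310:400],(720,600)))
E
```

```text
6.875 [[-0.009, 0.002, 1.0], [-1.0, -0.001, -0.009], [0.001, -1.0, 0.002]] [ 0.524  -0.26    0.0298] F [ 0.2 -0.3  0.4] 1.0021023736321557
[[0.552, -0.235, 0.049], [0.525, -0.206, 0.06], [0.519, -0.206, 0.063], [0.525, -0.206, 0.064], [0.527, -0.204, 0.064], [0.52, -0.203, 0.065], [0.53, -0.205, 0.065], [0.52, -0.207, 0.066]]
[[0.556, -0.341, 0.003], [0.557, -0.282, 0.047], [0.519, -0.306, 0.05], [0.524, -0.305, 0.052], [0.528, -0.302, 0.056], [0.52, -0.302, 0.056], [0.53, -0.305, 0.056], [0.526, -0.307, 0.057]]
hull c [ 0.5221 -0.2582] axis deg 81.1 rect c [ 0.5221 -0.258 ] [96.8 71.2] 89.3
```

View pics/g3.png

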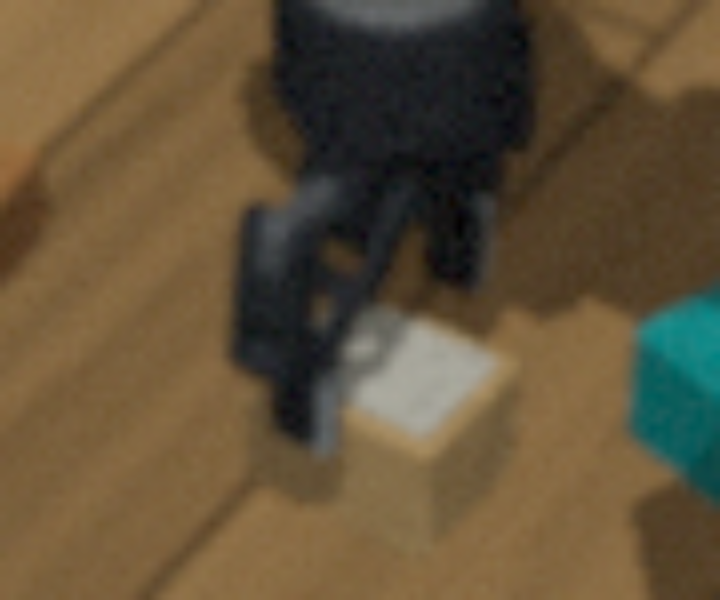

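>>> {"api": "jog_arm", "payload": {"increments": [[0,0.01,0,0,0,0,1],[0,0.01,0,0,0,0,1],[0,0.005,0,0,0,0,1],[0,0,0,0,0,0,1]]}}

```text
time: 7.42
tool_pos: [0.5248, -0.2604, 0.0037]
tcp_rot: [-1.204, 1.213, -1.219]
wrist_force: [0.7, -0.2, 0.9]
width: 1.002
```

```bash
python3 - <<'E'
from h import *
st()
for k in range(2):
    p=read_camera('side')
    d=cloud(p,np.ones((400,640),bool)); d=d[(abs(d[:,0]-.524)<.012)&(d[:,1]>-.24)&(d[:,1]<-.195)&(d[:,2]<.25)&(d[:,2]>.006)]
    print(d[np.argsort(d[:,2])][:14].round(3).tolist())
E
```

```text
7.425 [[-0.009, 0.003, 1.0], [-1.0, -0.002, -0.009], [0.002, -1.0, 0.003]] [ 0.5248 -0.2604  0.0037] F [ 0.7 -0.2  0.9] 1.0022175068125365
[[0.522, -0.233, 0.008], [0.522, -0.237, 0.009], [0.523, -0.235, 0.009], [0.513, -0.232, 0.01], [0.519, -0.232, 0.011], [0.518, -0.236, 0.011], [0.513, -0.233, 0.013], [0.517, -0.239, 0.013], [0.52, -0.235, 0.015], [0.514, -0.234, 0.015], [0.518, -0.235, 0.016], [0.517, -0.239, 0.02], [0.52, -0.233, 0.02], [0.517, -0.234, 0.02]]
[[0.526, -0.228, 0.006], [0.513, -0.234, 0.008], [0.52, -0.234, 0.009], [0.524, -0.235, 0.009], [0.526, -0.238, 0.009], [0.517, -0.234, 0.01], [0.514, -0.234, 0.011], [0.52, -0.234, 0.012], [0.517, -0.235, 0.013], [0.523, -0.238, 0.014], [0.52, -0.235, 0.015], [0.517, -0.234, 0.017], [0.514, -0.234, 0.018], [0.518, -0.236, 0.018]]
```

Close gradually on the mould.

>>> {"api": "jog_arm", "payload": {"increments": [[0,0,0,0,0,0,0.8],[0,0,0,0,0,0,0.6],[0,0,0,0,0,0,0.5],[0,0,0,0,0,0,0.4],[0,0,0,0,0,0,0.4]], "force": 40}}

```text
time: 8.15
tool_pos: [0.5259, -0.261, 0.0053]
tcp_rot: [-1.203, 1.21, -1.221]
wrist_force: [-0.1, 0.6, -0.5]
width: 0.65
```

```bash
python3 - <<'E'
from h import *
st()
E
```

```text
8.15 [[-0.009, 0.005, 1.0], [-1.0, -0.003, -0.009], [0.003, -1.0, 0.005]] [ 0.5259 -0.261   0.0053] F [-0.1  0.6 -0.5] 0.6495942441082474
```

>>> {"api": "jog_arm", "payload": {"increments": [[0,-0.02,0,0,0,0,0.4],[0,-0.03,0,0,0,0,0.4],[0,-0.03,0,0,0,0,0.4],[0,-0.02,0,0,-0.16,0,0.4],[0,-0.02,0,0,-0.18,0,0.4],[0,-0.02,0,0,-0.18,0,0.4],[0,0,0,0,-0.18,0,0.4],[0,0,0,0,-0.18,0,0.4],[0,0,0,0,-0.18,0,0.4],[0,0,0,0,0,0,0.4]]}}

```text
time: 9.4
tool_pos: [0.5256, -0.2606, 0.1622]
tcp_rot: [-1.541, 0.371, -0.392]
wrist_force: [0.9, 0.0, -2.1]
width: 0.649
```

```bash
python3 - <<'E'
from h import *
st()
E
```

```text
9.4 [[0.884, 0.012, 0.468], [-0.468, -0.007, 0.884], [0.014, -1.0, -0.0]] [ 0.5256 -0.2606  0.1622] F [ 0.9  0.  -2.1] 0.6486314923005945
```

>>> {"api": "jog_arm", "payload": {"increments": [[0,0,0,0,-0.17,0,0.4],[0,0,0,0,-0.17,0,0.4],[0,0,0,0,-0.17,0,0.4],[0.01,0,0.045,0,0,0,0.4],[0.01,0,0.055,0,0,0,0.4],[0.01,0,0.055,0,0,0,0.4],[0.01,0,0.055,0,0,0,0.4],[0.01,0,0.05,0,0,0,0.4],[0.01,0,0.03,0,0,0,0.4],[0,0,0,0,0,0,0.4]]}}

```text
time: 10.65
tool_pos: [0.5825, 0.038, 0.1681]
tcp_rot: [-1.579, -0.014, -0.016]
wrist_force: [0.3, 0.1, -2.3]
width: 0.65
```

```bash
python3 - <<'E'
from h import *
st()
E
```

```text
10.65 [[1.0, 0.019, 0.001], [-0.001, -0.009, 1.0], [0.019, -1.0, -0.009]] [0.5825 0.038  0.1681] F [ 0.3  0.1 -2.3] 0.6498984049479065
```

>>> {"api": "jog_arm", "payload": {"increments": [[0,0,0.016,0.009,-0.024,0.018,0.4],[0,0.025,0,0,0,0,0.4],[0,0.03,0,0,0,0,0.4],[0,0.025,0,0,0,0,0.4],[0,0,0,0,0,0,0.4]]}}

```text
time: 11.28
tool_pos: [0.5831, 0.0535, 0.0883]
tcp_rot: [-1.569, -0.012, 0.012]
wrist_force: [0.8, -0.1, -2.6]
width: 0.646
```

```bash
python3 - <<'E'
from h import *
st()
z=readout.read_state()['tool_pos'][2]+.045
for c in('top','side'):
    p=read_camera(c); cv2.imwrite(f'pics/h_{c}.png',p['img'])
    print(c,[(m['p'],world(p,m['location'],z=z-.05)[0].round(4)) for m in spotter.spot_point(p,'mould')[:3]])
    P=region(p,(.582,.056),.07,z-.008,z+.008); P=P[(P[:,1]<.11)]; print(c,len(P),z,np.median(P[:,2]),*hullrect(P[:,:2]))
a=cv2.imread('pics/h_top.png')[150:225,210:310];b=cv2.imread('pics/h_side.png')[210:300,200:320]
cv2.imwrite('pics/h.png',np.hstack([cv2.resize(a,(400,300)),cv2.resize(b,(400,300))]).repeat(1,0))
E
```

```text
11.275 [[1.0, 0.0, -0.015], [0.015, 0.002, 1.0], [0.0, -1.0, 0.002]] [0.5831 0.0535 0.0883] F [ 0.8 -0.1 -2.6] 0.6455063142974565
top [(0.72, array([ 0.4065, -0.3213,  0.0833])), (0.59, array([0.5791, 0.0495, 0.0833]))]
top 87 0.1333423281668214 0.1320573933905469 hull c [0.5791 0.0415] axis deg -70.0 rect c [0.587  0.0474] [71.1 53.5] 84.4
side [(0.87, array([ 0.3808, -0.2436,  0.0833]))]
side 504 0.1333423281668214 0.13522164138356224 hull c [0.5861 0.0589] axis deg -11.6 rect c [0.5874 0.0628] [68.5 77.8] 55.5
```

View pics/h.png

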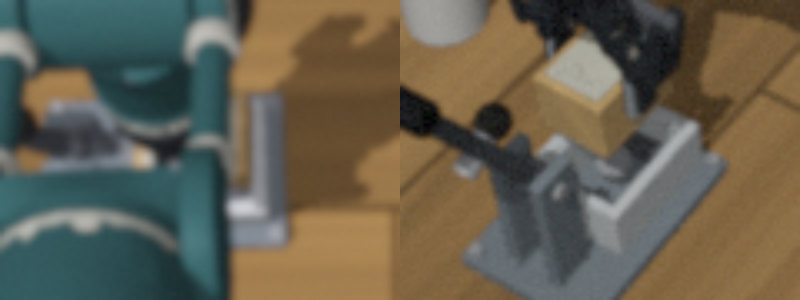

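```bash
python3 - <<'E'
from h import *
ps=[read_camera('side') for _ in range(4)]
C=np.vstack([cloud(p,np.ones((400,640),bool)) for p in ps])
def face(n,ax,v0,tol,lo,hi,oax,olo,ohi):
    m=(abs(C[:,ax]-v0)<tol)&(C[:,2]>lo)&(C[:,2]<hi)&(C[:,oax]>olo)&(C[:,oax]<ohi)
    Q=C[m]
    if len(Q)<20: print(n,len(Q)); return
    for _ in range(3):
        k=np.polyfit(Q[:,oax],Q[:,ax],1); r=Q[:,ax]-np.polyval(k,Q[:,oax]); Q=Q[abs(r)<2*r.std()+1e-4]
    print(n,len(Q),'at mid',np.polyval(k,(olo+ohi)/2).round(4),'med',np.median(Q[:,ax]).round(4),'slope deg',np.degrees(np.arctan(k[0])).round(2),'sd',r.std().round(4))
face('mould -x',0,.555,.010,.095,.123,1,.035,.075)
face('mould +y',1,.090,.010,.095,.123,0,.560,.605)
face('cradle -x',0,.542,.010,.020,.045,1,.02,.09)
face('cradle +y',1,.104,.008,.020,.045,0,.545,.62)
m=(abs(C[:,0]-.582)<.05)&(abs(C[:,1]-.056)<.06)
for z0 in(.125,.13,.135,.14):
    print(z0,(m&(abs(C[:,2]-z0)<.0025)).sum())
E
```

```text
mould -x 252 at mid 0.5497 med 0.5575 slope deg 29.76 sd 0.0025
mould +y 451 at mid 0.0879 med 0.0879 slope deg 0.31 sd 0.0008
cradle -x 534 at mid 0.5423 med 0.5423 slope deg -1.77 sd 0.0008
cradle +y 207 at mid 0.1064 med 0.1057 slope deg 1.62 sd 0.0007
0.125 228
0.13 238
0.135 1169
0.14 572
```

```bash
python3 - <<'E'
from h import *
st()
ps=[read_camera('side') for _ in range(6)]
C=np.vstack([cloud(p,np.ones((400,640),bool)) for p in ps])
for ylo,yhi,zl,zh in((.068,.086,.088,.128),(.068,.086,.088,.105),(.02,.038,.088,.128),(.02,.04,.088,.105),(.04,.07,.084,.1)):
    Q=C[(abs(C[:,0]-.555)<.012)&(C[:,2]>zl)&(C[:,2]<zh)&(C[:,1]>ylo)&(C[:,1]<yhi)]
    print(ylo,zl,len(Q),np.percentile(Q[:,0],[10,25,50,75,90]).round(4))
E
```

```text
11.675 [[1.0, 0.008, -0.017], [0.017, 0.002, 1.0], [0.008, -1.0, 0.002]] [0.5863 0.0541 0.0919] F [-0.2 -0.1 -2.3] 0.6483287198794823
0.068 0.088 436 [0.5565 0.557  0.5577 0.5584 0.5589]
0.068 0.088 171 [0.5567 0.5571 0.5577 0.5584 0.5588]
0.02 0.088 117 [0.5566 0.557  0.5574 0.5581 0.5585]
0.02 0.088 121 [0.5566 0.557  0.5575 0.5581 0.5585]
0.04 0.084 149 [0.5565 0.5572 0.5579 0.5586 0.5591]
```

>>> {"api": "jog_arm", "payload": {"increments": [[-0.0034,0,0.0062,-0.002,-0.016,0.008,0.4],[0,0,0,0,0,0,0.4],[0,0,0,0,0,0,0.4]]}}

```text
time: 12.35
tool_pos: [0.5816, 0.061, 0.0906]
tcp_rot: [-1.571, -0.025, 0.029]
wrist_force: [-0.2, -0.5, -2.6]
width: 0.647
```

```bash
cat >> h.py <<'E'
def faces():
    st()
    C=np.vstack([cloud(read_camera('side'),np.ones((400,640),bool)) for _ in range(3)])
    t=readout.read_state()['tool_pos']; zb=t[2]-.005
    Q=C[(abs(C[:,0]-t[0]+.028)<.006)&(C[:,2]>max(zb+.006,.06))&(C[:,2]<zb+.044)&(C[:,1]>t[1]+.014)&(C[:,1]<t[1]+.031)]
    mx=np.median(Q[:,0])+.028
    Q=C[(abs(C[:,1]-t[1]-.034)<.006)&(C[:,2]>max(zb+.006,.06))&(C[:,2]<zb+.044)&(abs(C[:,0]-t[0])<.024)]
    k=np.polyfit(Q[:,0]-mx,Q[:,1],1); r=Q[:,1]-np.polyval(k,Q[:,0]-mx); Q=Q[abs(r)<.0015]; k=np.polyfit(Q[:,0]-mx,Q[:,1],1)
    Z=C[(abs(C[:,0]-t[0])<.02)&(abs(C[:,1]-t[1]-.015)<.012)&(abs(C[:,2]-zb-.05)<.006)]
    print('mould c',mx.round(4),(k[1]-.036).round(4),'yaw deg',np.degrees(k[0]).round(2),len(Q),'top z',np.median(Z[:,2]).round(4),len(Z),'  press .5823 .0584 1.7')
E
python3 -c "
from h import *
faces()"
```

```text
12.35 [[0.999, -0.002, -0.035], [0.035, -0.0, 0.999], [-0.002, -1.0, -0.0]] [0.5816 0.061  0.0906] F [-0.2 -0.5 -2.6] 0.6470469880352746
mould c 0.5812 0.059 yaw deg 1.35 491 top z 0.1356 465   press .5823 .0584 1.7
```

>>> {"api": "jog_arm", "payload": {"increments": [[0.001,0.008,-0.0005,0,0,-0.002,0.4],[0,0.008,0,0,0,0,0.4],[0,0.008,0,0,0,0,0.4],[0,0,0,0,0,0,0.4]]}}

```text
time: 13.0
tool_pos: [0.582, 0.0599, 0.0641]
tcp_rot: [-1.571, -0.025, 0.028]
wrist_force: [-1.2, 0.1, -2.2]
width: 0.652
```

```bash
python3 -c "
from h import *
faces()"
```

```text
13.0 [[0.999, -0.002, -0.034], [0.034, -0.0, 0.999], [-0.002, -1.0, -0.0]] [0.582  0.0599 0.0641] F [-1.2  0.1 -2.2] 0.6520737216330089
mould c 0.582 0.0581 yaw deg 1.04 416 top z 0.1095 449   press .5823 .0584 1.7
```

>>> {"api": "jog_arm", "payload": {"increments": [[0.0003,0.004,0.0003,0,-0.004,-0.002,0.4],[0,0.004,0,0,0,0,0.4],[0,0.003,0,0,0,0,0.4],[0,0,0,0,0,0,0.4]]}}

```text
time: 13.65
tool_pos: [0.5851, 0.0605, 0.0577]
tcp_rot: [-1.571, -0.035, 0.025]
wrist_force: [0.9, -0.6, -1.6]
width: 0.65
```

```bash
python3 -c "
from h import *
faces()"
```

```text
13.65 [[0.999, 0.006, -0.038], [0.038, -0.0, 0.999], [0.006, -1.0, -0.0]] [0.5851 0.0605 0.0577] F [ 0.9 -0.6 -1.6] 0.6504839166386676
mould c 0.5844 0.0585 yaw deg 1.5 355 top z 0.1023 456   press .5823 .0584 1.7
```

>>> {"api": "jog_arm", "payload": {"increments": [[-0.002,0.0,0,0,0,0.006,0.4],[0,0.002,0,0,0,0,0.4],[0,0.003,0,0,0,0,0.4],[0,0.003,0,0,0,0,0.4]]}}

```text
time: 14.3
tool_pos: [0.5822, 0.0603, 0.0478]
tcp_rot: [-1.571, -0.028, 0.032]
wrist_force: [0.1, -0.8, -2.6]
width: 0.65
```

```bash
python3 -c "
from h import *
faces()"
```

```text
14.3 [[0.999, -0.002, -0.038], [0.038, -0.0, 0.999], [-0.002, -1.0, -0.0]] [0.5822 0.0603 0.0478] F [ 0.1 -0.8 -2.6] 0.6502911353754762
mould c 0.5814 0.0585 yaw deg 1.16 253 top z 0.0923 452   press .5823 .0584 1.7
```

>>> {"api": "jog_arm", "payload": {"increments": [[0.0008,0.0015,0,0,0,0,0.4],[0,0.0015,0,0,0,0,0.4],[0,0,0,0,0,0,0.4]]}}

```text
time: 14.82
tool_pos: [0.5831, 0.0604, 0.0454]
tcp_rot: [-1.571, -0.028, 0.032]
wrist_force: [-1.3, 0.3, -0.2]
width: 0.649
```

```bash
python3 -c "
from h import *
faces()"
```

```text
14.825 [[0.999, -0.003, -0.038], [0.038, -0.0, 0.999], [-0.003, -1.0, -0.0]] [0.5831 0.0604 0.0454] F [-1.3  0.3 -0.2] 0.648981486691266
mould c 0.5826 0.0584 yaw deg 0.97 217 top z 0.0902 436   press .5823 .0584 1.7
```

>>> {"api": "jog_arm", "payload": {"increments": [[0,0,0,0,0,0,0.7],[0,0,0,0,0,0,0.8],[0,0,0,0,0,0,0.9],[0,0,0,0,0,0,0.9]]}}

```text
time: 15.48
tool_pos: [0.5847, 0.0604, 0.0462]
tcp_rot: [-1.571, -0.031, 0.029]
wrist_force: [-0.6, 0.6, 0.0]
width: 0.904
```

```bash
python3 -c "
from h import *
faces()"
```

```text
15.475 [[0.999, 0.001, -0.038], [0.038, -0.0, 0.999], [0.001, -1.0, -0.0]] [0.5847 0.0604 0.0462] F [-0.6  0.6  0. ] 0.9043330173247077
mould c 0.5824 0.0583 yaw deg 1.35 230 top z 0.0904 436   press .5823 .0584 1.7
```

>>> {"api": "jog_arm", "payload": {"increments": [[0,-0.01,0,0,0,0,0.95],[0,-0.02,0,0,0,0,1],[0,-0.04,0,0,0,0,1],[0,-0.05,0,0,0,0,1],[0,-0.05,0,0,0,0,1],[0,-0.05,0,0,0,0,1],[0,-0.01,0,0,0,0,1]]}}

```text
time: 16.5
tool_pos: [0.5835, 0.0604, 0.2859]
tcp_rot: [-1.571, -0.03, 0.03]
wrist_force: [0.4, 0.1, 0.6]
width: 1.004
```

```bash
python3 - <<'E'
from h import *
st()
C=np.vstack([cloud(read_camera('side'),np.ones((400,640),bool)) for _ in range(3)])
M=C[(abs(C[:,0]-.582)<.03)&(abs(C[:,1]-.058)<.038)&(C[:,2]>.08)&(C[:,2]<.1)]; print('mould top',len(M),M.mean(0).round(4),*hullrect(M[:,:2]))
L=C[(abs(C[:,0]-.578)<.035)&(C[:,1]>.19)&(C[:,1]<.25)&(C[:,2]>.2)&(C[:,2]<.28)]
print('handle',len(L),np.percentile(L,[2,10,50,90,98],axis=0).round(4).tolist())
# fit barrel in y-z: circle r=11 
from scipy.optimize import least_squares
Q=L[L[:,1]>.2]
f=lambda v:np.hypot(Q[:,1]-v[0],Q[:,2]-v[1])-.011
r=least_squares(f,[.215,.24],loss='soft_l1',f_scale=.001); print('barrel y,z',r.x.round(4),len(Q),np.abs(f(r.x)).mean().round(4))
d=r.x-[.1334,.1]; print('radius',np.hypot(*d),'angle',np.pi-np.arctan2(d[1],d[0]))
p=read_camera('top')
for m in spotter.spot_point(p,'clamp_handle')[:1]: print(world(p,m['location'],z=.25)[0])
E
```

```text
16.5 [[0.999, 0.0, -0.038], [0.038, -0.0, 0.999], [0.0, -1.0, -0.0]] [0.5835 0.0604 0.2859] F [0.4 0.1 0.6] 1.0035443303381524
mould top 2073 [0.5794 0.0617 0.0889] hull c [0.5818 0.0587] axis deg -89.5 rect c [0.5823 0.0582] [59.2 75.9] 0.7
handle 1019 [[0.5536, 0.1937, 0.2063], [0.5548, 0.2044, 0.2239], [0.5695, 0.2182, 0.2555], [0.5918, 0.2255, 0.2597], [0.5967, 0.2266, 0.261]]
barrel y,z [0.2151 0.2485] 936 0.002
radius 0.1694835029363976 angle 2.0738479023075405
[0.58249078 0.21421873 0.25      ]
```

>>> {"api": "jog_arm", "payload": {"increments": [[0,0,0.04,0,0,0,1],[0,0,0.05,0,0,0,1],[0,0,0.05,0,0,0,1],[0,0,0.012,0,0,0,1],[0,0,0,0,0,0,1]]}}

```text
time: 17.38
tool_pos: [0.5686, 0.2132, 0.264]
tcp_rot: [-1.577, -0.002, 0.054]
wrist_force: [-0.4, -1.0, 0.4]
width: 0.997
```

```bash
python3 -c "
from h import *
st()"
```

```text
17.375 [[0.999, -0.033, -0.036], [0.036, -0.008, 0.999], [-0.033, -0.999, -0.006]] [0.5686 0.2132 0.264 ] F [-0.4 -1.   0.4] 0.9965033369205883
```

>>> {"api": "jog_arm", "payload": {"increments": [[0.0075,0,0.004,0.007,0,-0.03,1],[0,0,0,0,0,0,1]]}}

```text
time: 17.62
tool_pos: [0.5762, 0.2153, 0.2621]
tcp_rot: [-1.571, -0.024, 0.029]
wrist_force: [-0.6, -0.2, 0.8]
width: 0.999
```

```bash
python3 -c "
from h import *
st()"
```

```text
17.625 [[0.999, -0.003, -0.034], [0.034, -0.001, 0.999], [-0.003, -1.0, -0.001]] [0.5762 0.2153 0.2621] F [-0.6 -0.2  0.8] 0.9991636887784289
```

Down onto the handle and pinch.

>>> {"api": "jog_arm", "payload": {"increments": [[0,0.012,0.001,0,0,0,1],[0,0.012,0.001,0,0,0,1],[0,0.01,0,0,0,0,1],[0,0,0,0,0,0,1]]}}

```text
time: 18.12
tool_pos: [0.5759, 0.215, 0.2251]
tcp_rot: [-1.572, -0.021, 0.027]
wrist_force: [0.0, 0.2, 0.3]
width: 0.998
```

```bash
python3 - <<'E'
from h import *
st()
p=read_camera('side'); cv2.imwrite('pics/l1.png',cv2.resize(p['img'][190:310,160:320],(640,480)))
E
```

```text
18.125 [[1.0, -0.004, -0.031], [0.031, -0.002, 1.0], [-0.004, -1.0, -0.001]] [0.5759 0.215  0.2251] F [0.  0.2 0.3] 0.998201817200287
```

View pics/l1.png

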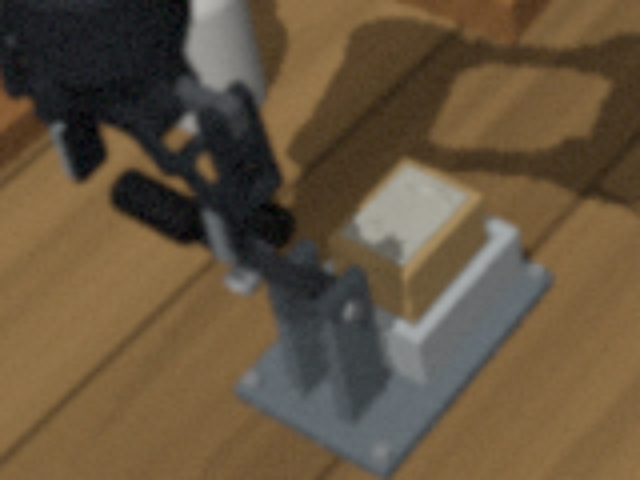

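The mould sits squarely in the cradle, and the fingers straddle the handle's two ends, at crop (80,175) and (220,250). I'll close now.

>>> {"api": "jog_arm", "payload": {"increments": [[0,0,0,0,0,0,0.75],[0,0,0,0,0,0,0.6],[0,0,0,0,0,0,0.5],[0,0,0,0,0,0,0.4],[0,0,0,0,0,0,0.4]], "force": 50}}

```text
time: 18.8
tool_pos: [0.5769, 0.2155, 0.2271]
tcp_rot: [-1.571, -0.024, 0.025]
wrist_force: [-0.4, -0.2, -0.5]
width: 0.505
```

```bash
python3 - <<'E'
from h import *
st()
# arc plan: world reading positions for angles
y0,z0=readout.read_state()['tool_pos'][1:]
a0=2.07
for a in np.arange(a0,0.0,-.15): print(round(a,2),round(y0+.17*(np.cos(a0)-np.cos(a)),4),round(z0+.17*(np.sin(a)-np.sin(a0)),4))
E
```

```text
18.8 [[1.0, -0.001, -0.031], [0.031, -0.001, 1.0], [-0.001, -1.0, -0.001]] [0.5769 0.2155 0.2271] F [-0.4 -0.2 -0.5] 0.504820075099635
2.07 0.2155 0.2271
1.92 0.1923 0.2376
1.77 0.1677 0.2445
1.62 0.1425 0.2477
1.47 0.117 0.247
1.32 0.0919 0.2426
1.17 0.0678 0.2344
1.02 0.0451 0.2227
0.87 0.0245 0.2078
0.72 0.0063 0.19
0.57 -0.009 0.1696
0.42 -0.0211 0.1472
0.27 -0.0298 0.1232
0.12 -0.0347 0.0982
```

>>> {"api": "jog_arm", "payload": {"increments": [[0,-0.005,-0.011,0,0,0,0.4],[0,-0.005,-0.012,0,0,0,0.4],[0,-0.004,-0.012,0,0,0,0.4],[0,-0.003,-0.012,0,0,0,0.4]]}}

```text
time: 19.3
tool_pos: [0.5779, 0.1851, 0.2397]
tcp_rot: [-1.538, -0.025, 0.027]
wrist_force: [-0.4, 15.2, -1.4]
width: 0.503
```

```bash
cat >> h.py <<'E'
def lev():
    st(); t=readout.read_state()['tool_pos']; hy,hz=.2155+.17*np.cos(2.07),.2271-.17*np.sin(2.07)
    d=np.array([t[1]-hy,t[2]-hz]); print('angle',np.arctan2(d[1],-d[0]).round(3),'r',np.hypot(*d).round(4))
E
python3 -c "
from h import *
lev()"
```

```text
19.3 [[0.999, -0.002, -0.033], [0.033, 0.032, 0.999], [-0.001, -0.999, 0.032]] [0.5779 0.1851 0.2397] F [-0.4 15.2 -1.4] 0.5031139885244607
angle 1.876 r 0.1697
```

>>> {"api": "jog_arm", "payload": {"increments": [[0,-0.006,-0.021,-0.012,0,0,0.4],[0,-0.004,-0.022,-0.01,0,0,0.4],[0,-0.0015,-0.022,-0.01,0,0,0.4],[0,0.0005,-0.022,-0.005,0,0,0.4],[0,0.003,-0.022,-0.005,0,0,0.4]]}}

```text
time: 19.92
tool_pos: [0.581, 0.0986, 0.244]
tcp_rot: [-1.535, -0.029, 0.028]
wrist_force: [-2.0, 12.9, 4.3]
width: 0.499
```

```bash
python3 -c "
from h import *
lev()"
```

```text
19.925 [[0.999, 0.0, -0.037], [0.037, 0.036, 0.999], [0.001, -0.999, 0.035]] [0.581  0.0986 0.244 ] F [-2.  12.9  4.3] 0.49861329075282074
angle 1.36 r 0.1699
```

>>> {"api": "jog_arm", "payload": {"increments": [[0,0.005,-0.021,-0.015,0,0,0.4],[0,0.0075,-0.02,-0.012,0,0,0.4],[0,0.01,-0.0195,-0.01,0,0,0.4],[0,0.012,-0.018,-0.01,0,0,0.4],[0,0.014,-0.017,-0.01,0,0,0.4]]}}

```text
time: 20.55
tool_pos: [0.5842, 0.0172, 0.2068]
tcp_rot: [-1.564, -0.035, 0.023]
wrist_force: [-6.7, 4.8, 11.2]
width: 0.49
```

```bash
python3 -c "
from h import *
lev()"
```

```text
20.55 [[0.999, 0.008, -0.037], [0.037, 0.007, 0.999], [0.008, -1.0, 0.007]] [0.5842 0.0172 0.2068] F [-6.7  4.8 11.2] 0.4897760513362541
angle 0.834 r 0.1741
```

>>> {"api": "jog_arm", "payload": {"increments": [[-0.0005,0.014,-0.0105,0,0,0.006,0.4],[0,0.014,-0.012,0,0,0,0.4],[0,0.015,-0.011,0,0,0,0.4]]}}

```text
time: 20.92
tool_pos: [0.5853, -0.0153, 0.173]
tcp_rot: [-1.56, -0.033, 0.024]
wrist_force: [-5.4, 3.1, 10.9]
width: 0.486
```

```bash
python3 -c "
from h import *
lev()
C=np.vstack([cloud(read_camera('side'),np.ones((400,640),bool)) for _ in range(2)])
M=C[(abs(C[:,0]-.582)<.03)&(abs(C[:,1]-.058)<.038)&(C[:,2]>.075)&(C[:,2]<.1)]; print('mould top',len(M),np.median(M[:,2]))
"
```

```text
20.925 [[0.999, 0.005, -0.036], [0.036, 0.011, 0.999], [0.006, -1.0, 0.011]] [ 0.5853 -0.0153  0.173 ] F [-5.4  3.1 10.9] 0.4862007521686456
angle 0.567 r 0.1771
mould top 1213 0.08915782502601044
```

>>> {"api": "jog_arm", "payload": {"increments": [[0,0,0,0,0,0,0.6],[0,0,0,0,0,0,0.8],[0,-0.03,0,0,0,0,0.8],[0,-0.04,0,-0.01,0,0.004,0.5],[0,-0.005,0,0,0,0,0],[0,0,0,0,0,0,0],[0,0,0,0,0,0,0]]}}

```text
time: 21.9
tool_pos: [0.5839, -0.0168, 0.2455]
tcp_rot: [-1.572, -0.027, 0.03]
wrist_force: [-0.3, 0.8, -0.6]
width: -0.001
```

```bash
python3 - <<'E'
from h import *
st()
from scipy.optimize import least_squares
p=read_camera('side'); cv2.imwrite('pics/l2.png',cv2.resize(p['img'][190:310,180:340],(640,480)))
C=np.vstack([cloud(q,np.ones((400,640),bool)) for q in(p,read_camera('side'),read_camera('side'))])
L=C[(abs(C[:,0]-.585)<.03)&(C[:,1]>-.06)&(C[:,1]<.02)&(C[:,2]>.14)&(C[:,2]<.215)]
print(len(L),np.percentile(L,[2,50,98],axis=0).round(4).tolist())
H=np.array([.1334,.1])
f=lambda a:np.hypot(L[:,1]-H[0]+.17*np.cos(a[0]),L[:,2]-H[1]-.17*np.sin(a[0]))-.011
r=least_squares(f,[.55],loss='soft_l1',f_scale=.001);a=r.x[0];print('a',a,'handle y,z',H[0]-.17*np.cos(a),H[1]+.17*np.sin(a),np.abs(f(r.x)).mean())
E
```

```text
21.9 [[0.999, -0.002, -0.036], [0.036, -0.001, 0.999], [-0.002, -1.0, -0.001]] [ 0.5839 -0.0168  0.2455] F [-0.3  0.8 -0.6] -0.0011908185481470067
475 [[0.5616, -0.008, 0.1912], [0.577, 0.0107, 0.2072], [0.6031, 0.0195, 0.2148]]
a 0.6784308668808597 handle y,z 0.001045068422554557 0.20668726300327395 0.0030594550081799203
```

View pics/l2.png

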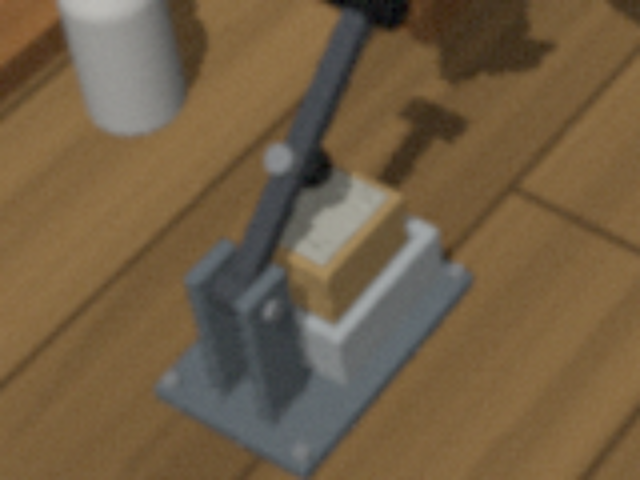

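```bash
cat >> h.py <<'E'
def handle(a0,n=3):
    from scipy.optimize import least_squares
    C=np.vstack([cloud(read_camera('side'),np.ones((400,640),bool)) for _ in range(n)]); H=np.array([.1334,.1])
    y,z=H[0]-.17*np.cos(a0),H[1]+.17*np.sin(a0)
    L=C[(abs(C[:,0]-.584)<.028)&(abs(C[:,0]-.584)>.009)&(np.hypot(C[:,1]-y,C[:,2]-z)<.03)]
    f=lambda a:np.hypot(L[:,1]-H[0]+.17*np.cos(a[0]),L[:,2]-H[1]-.17*np.sin(a[0]))-.011
    r=least_squares(f,[a0],loss='soft_l1',f_scale=.001);a=r.x[0]
    print('handle n',len(L),np.percentile(L,[2,98],axis=0).round(4).tolist(),'a',a.round(3),'yz',(H[0]-.17*np.cos(a)).round(4),(H[1]+.17*np.sin(a)).round(4),'res',np.abs(f(r.x)).mean().round(4))
E
python3 -c "
from h import *
for a in(.85,.75,.65): handle(a,1)"
```

```text
handle n 122 [[0.5615, -0.0041, 0.2027], [0.6056, 0.0132, 0.2194]] a 0.678 yz 0.001 0.2067 res 0.0016
handle n 150 [[0.5611, -0.0075, 0.1991], [0.6045, 0.0176, 0.2195]] a 0.779 yz 0.0124 0.2194 res 0.0047
handle n 150 [[0.5612, -0.0076, 0.1973], [0.6043, 0.0205, 0.2198]] a 0.682 yz 0.0014 0.2071 res 0.0022
```

>>> {"api": "jog_arm", "payload": {"increments": [[0,0,0.019,0,0,0,0],[0,0.012,0,0,0,0,0],[0,0.008,0,0,0,0,0],[0,0.005,0,0,0,0,0]]}}

```text
time: 22.7
tool_pos: [0.583, 0.0039, 0.2187]
tcp_rot: [-1.571, -0.027, 0.031]
wrist_force: [-0.4, 0.1, 1.2]
width: -0.001
```

```bash
python3 -c "
from h import *
st()"
```

```text
22.7 [[0.999, -0.003, -0.037], [0.037, -0.001, 0.999], [-0.003, -1.0, -0.001]] [0.583  0.0039 0.2187] F [-0.4  0.1  1.2] -0.0012429811791522685
```

>>> {"api": "jog_arm", "payload": {"increments": [[0,0.006,-0.002,0,0,0,0],[0,0.008,-0.004,0,0,0,0],[0,0.008,-0.006,0,0,0,0]]}}

```text
time: 23.08
tool_pos: [0.5836, -0.0083, 0.1987]
tcp_rot: [-1.571, -0.028, 0.03]
wrist_force: [-4.5, 4.8, 7.3]
width: -0.003
```

```bash
python3 -c "
from h import *
st();handle(.64)"
```

```text
23.075 [[0.999, -0.002, -0.037], [0.037, -0.0, 0.999], [-0.002, -1.0, -0.0]] [ 0.5836 -0.0083  0.1987] F [-4.5  4.8  7.3] -0.002882176375392214
handle n 504 [[0.5613, -0.0155, 0.1886], [0.6048, 0.0052, 0.2293]] a 0.608 yz -0.0061 0.1971 res 0.0054
```

>>> {"api": "jog_arm", "payload": {"increments": [[0,0.009,-0.0055,0,0,0,0],[0,0.009,-0.005,0,0,0,0],[0,0.009,-0.0045,0,0,0,0],[0,0.009,-0.004,0,0,0,0]]}}

```text
time: 23.72
tool_pos: [0.5846, -0.0278, 0.1675]
tcp_rot: [-1.569, -0.029, 0.028]
wrist_force: [-3.9, 2.2, 8.2]
width: 0.002
```

```bash
python3 -c "
from h import *
st();handle(.42)"
```

```text
23.725 [[0.999, 0.001, -0.036], [0.036, 0.001, 0.999], [0.001, -1.0, 0.001]] [ 0.5846 -0.0278  0.1675] F [-3.9  2.2  8.2] 0.0024698943189504666
handle n 462 [[0.5623, -0.0346, 0.1579], [0.6056, -0.012, 0.1977]] a 0.4 yz -0.0232 0.1662 res 0.0051
```

>>> {"api": "jog_arm", "payload": {"increments": [[0,0.006,0.001,0,0,0,0],[0,0.005,0,0,0,0,0],[0,0.004,-0.001,0,0,0,0]]}}

```text
time: 24.25
tool_pos: [0.585, -0.0325, 0.1563]
tcp_rot: [-1.577, -0.03, 0.027]
wrist_force: [-4.5, 2.5, 8.6]
width: 0.003
```

```bash
python3 -c "
from h import *
st();handle(.3)"
```

```text
24.25 [[0.999, 0.002, -0.036], [0.036, -0.006, 0.999], [0.002, -1.0, -0.006]] [ 0.585  -0.0325  0.1563] F [-4.5  2.5  8.6] 0.003477955632670689
handle n 393 [[0.562, -0.0372, 0.1469], [0.6064, -0.0161, 0.1786]] a 0.326 yz -0.0276 0.1545 res 0.0031
```

>>> {"api": "jog_arm", "payload": {"increments": [[0,0.003,0,0,0,0,0],[0,0.003,0,0,0,0,0]]}}

```text
time: 24.65
tool_pos: [0.5851, -0.0338, 0.1526]
tcp_rot: [-1.579, -0.031, 0.027]
wrist_force: [-4.8, -1.2, 9.5]
width: 0.004
```

>>> {"api": "jog_arm", "payload": {"increments": [[0,0.003,0.0005,0,0,0,0],[0,0.002,0,0,0,0,0]]}}

```text
time: 24.9
tool_pos: [0.5851, -0.0348, 0.1503]
tcp_rot: [-1.581, -0.031, 0.027]
wrist_force: [-4.6, 1.9, 7.7]
width: -0.002
```

>>> {"api": "jog_arm", "payload": {"increments": [[0,0.002,0,0,0,0,0],[0,0.002,0,0,0,0,0]]}}

```text
time: 25.15
tool_pos: [0.5851, -0.0353, 0.1487]
tcp_rot: [-1.582, -0.031, 0.026]
wrist_force: [-4.7, 0.5, 8.5]
width: 0.002
```

>>> {"api": "jog_arm", "payload": {"increments": [[0,0.0025,0.0005,0.004,0,0,0],[0,0.0025,0,0.004,0,0,0],[0,0.0025,0,0,0,0,0]]}}

```text
time: 25.52
tool_pos: [0.5852, -0.0365, 0.1452]
tcp_rot: [-1.576, -0.032, 0.026]
wrist_force: [-3.3, 0.9, 9.7]
width: -0.001
```

>>> {"api": "jog_arm", "payload": {"increments": [[0,0.0025,0.0005,0.004,0,0,0],[0,0.0025,0,0.004,0,0,0],[0,0.0025,0,0,0,0,0]]}}

```text
time: 25.9
tool_pos: [0.5852, -0.0374, 0.1421]
tcp_rot: [-1.57, -0.033, 0.026]
wrist_force: [-4.3, 0.6, 9.1]
width: -0.001
```

>>> {"api": "jog_arm", "payload": {"increments": [[0,0.0025,0.001,0,0,0,0],[0,0.0025,0,0,0,0,0]]}}

```text
time: 26.15
tool_pos: [0.5853, -0.038, 0.1402]
tcp_rot: [-1.572, -0.033, 0.026]
wrist_force: [-4.0, 1.1, 10.3]
width: -0.0
```

>>> {"api": "jog_arm", "payload": {"increments": [[0,0.0025,0.001,0,0,0,0],[0,0.0025,0,0,0,0,0]]}}

```text
time: 26.4
tool_pos: [0.5853, -0.0386, 0.1384]
tcp_rot: [-1.575, -0.034, 0.026]
wrist_force: [-4.5, 1.2, 9.1]
width: 0.007
```

```bash
python3 -c "
from h import *
st();handle(.2,2)
C=np.vstack([cloud(read_camera('side'),np.ones((400,640),bool)) for _ in range(2)])
M=C[(abs(C[:,0]-.56)<.006)&(abs(C[:,1]-.058)<.034)&(C[:,2]>.065)&(C[:,2]<.1)]; print('mould top',len(M),np.percentile(M[:,2],[50,80,90]))
"
```

```text
26.4 [[0.999, 0.005, -0.038], [0.038, -0.004, 0.999], [0.005, -1.0, -0.004]] [ 0.5853 -0.0386  0.1384] F [-4.5  1.2  9.1] 0.007005867186099611
handle n 272 [[0.5623, -0.0432, 0.1291], [0.6067, -0.0208, 0.1621]] a 0.22 yz -0.0325 0.1372 res 0.0032
mould top 451 [0.08345651 0.08642438 0.08750465]
```

>>> {"api": "jog_arm", "payload": {"increments": [[0,0.0025,0.0012,0,0,0,0],[0,0.0025,0.0005,0,0,0,0]]}}

```text
time: 26.85
tool_pos: [0.5854, -0.0391, 0.1366]
tcp_rot: [-1.578, -0.035, 0.026]
wrist_force: [-4.5, 0.6, 10.8]
width: -0.004
```

>>> {"api": "jog_arm", "payload": {"increments": [[0,0.0025,0.0012,0,0,0,0],[0,0.0025,0.0005,0,0,0,0]]}}

```text
time: 27.1
tool_pos: [0.5853, -0.0396, 0.1349]
tcp_rot: [-1.582, -0.035, 0.026]
wrist_force: [-5.8, -0.9, 9.8]
width: -0.004
```

>>> {"api": "jog_arm", "payload": {"increments": [[0,0.0025,0.0012,0,0,0,0],[0,0.002,0.0005,0,0,0,0]]}}

```text
time: 27.35
tool_pos: [0.5854, -0.0399, 0.1337]
tcp_rot: [-1.585, -0.036, 0.026]
wrist_force: [-4.5, -0.0, 9.5]
width: -0.001
```

>>> {"api": "jog_arm", "payload": {"increments": [[0,0.0025,0.0012,0.006,0,0,0],[0,0.0025,0.0005,0.005,0,0,0]]}}

```text
time: 27.6
tool_pos: [0.5854, -0.0402, 0.1321]
tcp_rot: [-1.577, -0.037, 0.026]
wrist_force: [-4.3, -1.0, 10.3]
width: 0.006
```

>>> {"api": "jog_arm", "payload": {"increments": [[0,0.0025,0.0012,0.004,0,0,0],[0,0.0025,0.0005,0,0,0,0]]}}

```text
time: 27.85
tool_pos: [0.5854, -0.0406, 0.1304]
tcp_rot: [-1.576, -0.037, 0.026]
wrist_force: [-5.5, -0.8, 10.5]
width: 0.001
```

>>> {"api": "jog_arm", "payload": {"increments": [[0,0.0025,0.001,0,0,0,0],[0,0.002,0.0005,0,0,0,0]]}}

```text
time: 28.1
tool_pos: [0.5854, -0.0409, 0.1293]
tcp_rot: [-1.578, -0.038, 0.026]
wrist_force: [-4.6, -0.3, 9.8]
width: -0.001
```

>>> {"api": "jog_arm", "payload": {"increments": [[0,0.0025,0.001,0,0,0,0],[0,0.0025,0.0005,0,0,0,0]]}}

```text
time: 28.35
tool_pos: [0.5855, -0.0413, 0.1277]
tcp_rot: [-1.581, -0.038, 0.026]
wrist_force: [-5.3, -0.0, 10.9]
width: 0.0
```

>>> {"api": "jog_arm", "payload": {"increments": [[0,0.0025,0.001,0.003,0,0,0],[0,0.0025,0.0005,0,0,0,0]]}}

```text
time: 28.6
tool_pos: [0.5855, -0.0417, 0.1261]
tcp_rot: [-1.581, -0.039, 0.026]
wrist_force: [-4.4, -0.5, 12.4]
width: -0.0
```

```bash
python3 -c "
from h import *
st();handle(.15,2)
C=np.vstack([cloud(read_camera('side'),np.ones((400,640),bool)) for _ in range(2)])
M=C[(abs(C[:,0]-.565)<.006)&(abs(C[:,1]-.058)<.03)&(C[:,2]>.065)&(C[:,2]<.1)]; print('mould top',len(M),np.percentile(M[:,2],[50,80,90]))
"
```

```text
28.6 [[0.999, 0.008, -0.041], [0.041, -0.01, 0.999], [0.008, -1.0, -0.011]] [ 0.5855 -0.0417  0.1261] F [-4.4 -0.5 12.4] -0.00027054382404874795
handle n 279 [[0.5625, -0.0453, 0.1172], [0.6063, -0.0223, 0.1536]] a 0.149 yz -0.0347 0.1253 res 0.0037
mould top 254 [0.08129101 0.0828327  0.08392428]
```

>>> {"api": "jog_arm", "payload": {"increments": [[0,0.0025,0.0005,0.003,0,0,0],[0,0.0015,0,0,0,0,0]]}}

```text
time: 29.05
tool_pos: [0.5855, -0.0418, 0.1255]
tcp_rot: [-1.579, -0.039, 0.026]
wrist_force: [-5.8, 2.3, 9.4]
width: -0.001
```

>>> {"api": "jog_arm", "payload": {"increments": [[0,0.0025,0.0005,0,0,0,0]]}}

```text
time: 29.18
tool_pos: [0.5855, -0.0418, 0.125]
tcp_rot: [-1.58, -0.039, 0.026]
wrist_force: [-5.5, -0.3, 14.6]
width: 0.003
```

>>> {"api": "jog_arm", "payload": {"increments": [[0,0.0025,0.0005,0,0,0,0]]}}

```text
time: 29.3
tool_pos: [0.5856, -0.0419, 0.1249]
tcp_rot: [-1.58, -0.039, 0.026]
wrist_force: [-7.3, -0.5, 15.2]
width: 0.002
```

>>> {"api": "jog_arm", "payload": {"increments": [[0,0.003,0.0003,0,0,0,0]]}}

```text
time: 29.42
tool_pos: [0.5856, -0.042, 0.1244]
tcp_rot: [-1.581, -0.04, 0.026]
wrist_force: [-7.4, -0.2, 16.2]
width: -0.001
```

>>> {"api": "jog_arm", "payload": {"increments": [[0,0.003,0.0003,0,0,0,0]]}}

```text
time: 29.55
tool_pos: [0.5856, -0.0421, 0.1241]
tcp_rot: [-1.581, -0.04, 0.026]
wrist_force: [-8.2, 0.9, 18.1]
width: -0.002
```

>>> {"api": "jog_arm", "payload": {"increments": [[0,0.003,0.0003,0,0,0,0]]}}

```text
time: 29.68
tool_pos: [0.5856, -0.0421, 0.124]
tcp_rot: [-1.582, -0.04, 0.026]
wrist_force: [-9.0, 0.2, 16.3]
width: 0.004
```

```bash
python3 -c "
from h import *
for _ in range(4): read_camera('side'); print(readout.read_state()['wrist_force'].round(1), readout.read_state()['tool_pos'].round(4))
handle(.13,1)"
```

```text
[-8.8  0.3 16.6] [ 0.5856 -0.0421  0.124 ]
[-8.8  0.2 16.8] [ 0.5856 -0.0421  0.124 ]
[-7.6  0.9 16.7] [ 0.5856 -0.0421  0.124 ]
[-9.   0.7 17.3] [ 0.5856 -0.0421  0.124 ]
handle n 136 [[0.5618, -0.0462, 0.1168], [0.6059, -0.0232, 0.1508]] a 0.135 yz -0.0351 0.1229 res 0.0038
```

>>> {"api": "jog_arm", "payload": {"increments": [[-0.001,0.004,0.0003,0.003,0,0.004,0]]}}

```text
time: 30.05
tool_pos: [0.5855, -0.0422, 0.1233]
tcp_rot: [-1.579, -0.039, 0.027]
wrist_force: [-5.6, 0.2, 18.0]
width: 0.002
```

>>> {"api": "jog_arm", "payload": {"increments": [[0,0.004,0.0003,0,0,0,0]]}}

```text
time: 30.18
tool_pos: [0.5857, -0.0423, 0.1226]
tcp_rot: [-1.58, -0.039, 0.027]
wrist_force: [-10.2, 0.0, 19.9]
width: -0.001
```

```bash
python3 -c "
from h import *
for _ in range(3): read_camera('side'); print(readout.read_state()['wrist_force'].round(1), readout.read_state()['tool_pos'].round(4))"
```

```text
[-8.8  0.  19.2] [ 0.5856 -0.0424  0.1225]
[-9.6 -0.3 17.8] [ 0.5856 -0.0424  0.1225]
[-7.8  0.3 18.9] [ 0.5856 -0.0424  0.1226]
```

Firm hold at about 19 N, so I'll lift straight off.

>>> {"api": "jog_arm", "payload": {"increments": [[-0.001,-0.004,0,0,0,0,0],[0,-0.02,0,0,0,0,0],[0,-0.05,0,0,0,0,0],[0,-0.05,0,0,0,0,0],[0,0,0,0,0,0,0]]}}

```text
time: 30.95
tool_pos: [0.5843, -0.0419, 0.2522]
tcp_rot: [-1.581, -0.04, 0.025]
wrist_force: [0.6, -0.1, -0.1]
width: -0.001
```

```bash
python3 - <<'E'
from h import *
st();handle(.13,2)
p=read_camera('side'); cv2.imwrite('pics/f.png',cv2.resize(p['img'][200:300,190:330],(700,500)))
C=np.vstack([cloud(read_camera('side'),np.ones((400,640),bool)) for _ in range(3)])
M=C[(abs(C[:,0]-.5655)<.004)&(abs(C[:,1]-.058)<.03)&(C[:,2]>.065)&(C[:,2]<.1)]; print('mould top',len(M),np.percentile(M[:,2],[20,50,80]).round(4))
M=C[(abs(C[:,0]-.592)<.012)&(abs(C[:,1]-.035)<.012)&(C[:,2]>.065)&(C[:,2]<.095)]; print('top2',len(M),np.median(M[:,2]))
E
```

```text
30.95 [[0.999, 0.01, -0.042], [0.042, -0.01, 0.999], [0.01, -1.0, -0.011]] [ 0.5843 -0.0419  0.2522] F [ 0.6 -0.1 -0.1] -0.0011488895671432225
handle n 242 [[0.5623, -0.0435, 0.114], [0.6056, -0.0233, 0.1341]] a 0.123 yz -0.0353 0.1208 res 0.0021
mould top 245 [0.0798 0.0814 0.083 ]
top2 59 0.08140076492047799
```

View pics/f.png

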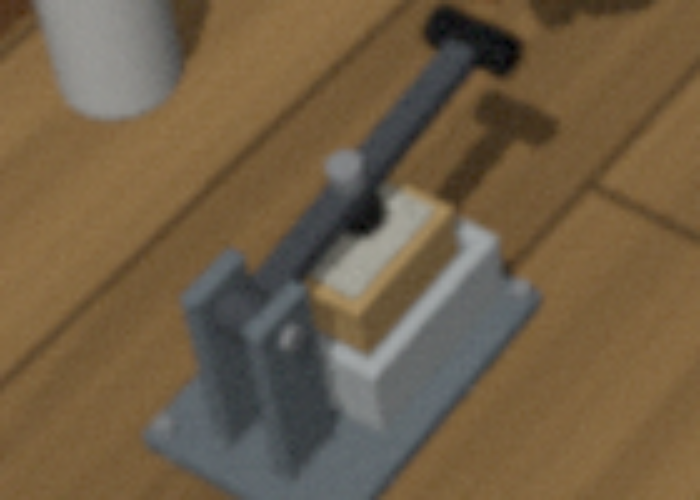

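```bash
python3 -c "
from h import *
print(bot.finish_job())"
```

```text
the job is handed in; nothing more can be done
None
```

The wood-framed mould is in the cradle pocket and clamped, and the job is handed in at about 31 s of robot time. No verdict was reported. I set the mould on the plunger and let go. I then pinched the handle to swing the lever over, and pressed it down with closed fingers in small steps to about 19 N.

**Last checks after lifting off:**
- **Lever:** it stayed at about 0.12 rad.
- **Depth:** the mould's underside is about 20.6 mm below the rim.
- **Hold:** the lever geometry gives about 2 mm of foot compression, which is roughly 20 N. This is an estimate, not a measured force.
- **Position:** before pressing, the mould was within 0.5 mm and 1° of the pocket's middle. The final picture shows it level and square, and the robot touching nothing.
- **Bystanders:** I kept clear of them but did not measure them again at the end.

**What went wrong or disagreed:**
- **Height reading:** the reported tool height did not match the camera by about 20 mm. My first grasp therefore closed just above the mould, touching its top without moving it; I went lower and gripped it properly.
- **Handle slip:** the handle slipped in the pinch partway through the swing, by about 0.1 rad. That is why I finished by pushing.
- **Side force:** while pressing, the wrist also read up to about 10 N sideways. It was gone after I lifted off.

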